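# Rinse the angled brush at the dip station

## Robot

A 7-joint arm with a two-finger parallel gripper is mounted at the origin on a cart in front of the work surface, level with it; the furniture and walls round the work are solid. World frame = base frame: x ahead of the robot, y to its left, z up, the work surface at z = 0. Lengths are in m, angles in rad, forces in N, time in s.
With the tool pointing down it reaches from about 0.4 to 0.85 m from the base axis. Payload 6.9 kg.
Tool frame: the origin (TCP) lies at the very end of the fingers, on their centre line; the grasp point (between the pads) lies 19 mm behind it; z points along the fingers, y is the line along which they close (so a half turn about z gives the same grasp; the last joint's range is limited). The gripper opens to 85 mm and grips with 20 to 120 N. Pads are 22 mm wide; open, the fingers measure 114 mm over their backs; the gripper's body (76 mm by 85 mm) begins 54 mm behind the grasp point. The pads swing forward as they close: fully open they stand 13 mm farther back than shut.
Start: joints at [-1.21, 0.507, -0.238, 1.5, 0.126, 1.149, -0.155], TCP at [0.158, 0.605, 0.231] pointing down, gripper open.
Joint ranges: [-3.08, 3.08], [-0.24, 2.05], [-1.43, 1.35], [0, 2.5], [-1.52, 4.66], [0.17, 1.96], [-2.89, 2.89]. Speed limits (rad/s): [2.39, 2.39, 3.14, 3.14, 3.14, 3.14, 3.14].

## Interface

Orientations are given as a unit quaternion [x, y, z, w].
In Python, from workcell import readout, camera, ticket gives the robot as it stands. The module is installed in compiled form; this text tells all that it offers.
- The arm moves only by the tool step_arm, never from a script. Its argument "series" is a list of rows, each a list of 7 numbers: the opening, from -1 (shut) to 1 (fully open), then the shift along the tool's x, y, z each as a share of 0.15 m, from -1 to 1, then the turn, a rotation vector about the tool's x, y, z each as a share of pi rad, from -1 to 1. A call has exactly 10 rows; each row shifts and turns the commanded pose from where the row before left it, along the tool's axes as they then stand; what a row does not reach is not made up. A row lasts 1/8 s, in which the tool goes at most 62.5 mm and 10.7 degrees, less where a joint would pass 70% of its speed; a pose out of reach is approached as far as the arm can. A call with a number of a shift or a turn outside -1 to 1 is refused whole. A call with a gripper value outside its range is refused whole. The fingers move at their own pace and stop on an object; "grip_force" is the grip in N (left out, the last holds). Time passes only in rows, so rows that do not move let the fingers close, or fill a call up. It gives the time, the measured TCP pose, the force, the opening and the grip force at its end, in the units of the state.
- readout.observe(): the state, without advancing time (a new reading comes with each control period).
- camera(name): name is "scene" or "top" or "wrist"; returns a dict with "pixels" (384x512x3 uint8, red, green, blue), "intrinsics" (3x3 intrinsics, pixels), "R" (3x3) and "t" (3): a world point X has camera coordinates R X + t. Camera axes: x right, y down, z forward; pixel columns grow to the right and rows downward; lengths in m; the calibration is good to about 2 mm. The wrist camera is an equidistant fisheye: a pixel r from the principal point sees the ray r / f radians off the axis. A picture is of the moment at which its call begins. There is no depth.
- ticket.sign_off(): hands the job in; it is judged then, once.
The state is a dict: "t": time; "qpos": joint angles; "qvel": joint speeds; "effort": joint torques, N m; "ee_pos": TCP position; "eef_rot": TCP orientation; "force": force on the tool from outside, world axes, zero at the start; "wrist_torque": the same for the moment, N m; "finger_gap": opening from 0.0 (shut) to 1.0 (fully open); "finger_force": force on a finger pad.
Only numpy, scipy, OpenCV 4.12 (cv2) and the standard library are available. Lean on these libraries where they do the work, as an engineer would, in place of code of your own. Each camera call takes 0.05 s, during which the arm holds its last target. There are 200 camera calls.

## Task

Rinse the angled brush: slide the blue cover of the dip station all the way open to its stop, then take the brush from its wire rest and dip most of its black bristles into the uncovered round well without ramming them against the station. Then lay the brush back across both forks of its rest, head hanging down clear of the forks and the handle roughly centred, and let go; leave the cover fully open, and do not push the tape roll or the white tin about.

Things in the scene. Friction and masses are not known exactly. Their poses are not given: they have to be found in the camera images.
- station: Dip station, fixed: grey block 90 (x) x 180 (y) x 42 mm high with aluminium guide rails along both long edges (tops 52 mm above the table) and end stops (tops 49 mm). Origin: centre of its underside; its y axis runs along the slide, z up. Its one round well, 54 mm across and 32 mm deep, is centred 41 mm towards -y from the origin.
- well_rim (a point): Centre of the mouth of the well, level with the block's top face (42 mm above the table). The floor of the well lies 32 mm below it.
- cover (a joint): Slide of the blue cover, in m: 0 = closed over the well, 0.082 = fully open at the end stop; it moves along the station's +y and stays where it is left (about 2 N friction). The cover plate is 74 (x) x 72 (y) x 5 mm, its top 48 mm above the table.
- cover_grip (a point): Centre of the top of the cover's white upright grip, 75 mm above the table. The grip is 40 mm along the station's x, 14 mm thick along its y (the slide), and stands 27 mm above the cover plate. It moves with the cover.
- brush_rest: Brush rest, fixed: dark base 120 (x) x 70 (y) x 10 mm, two forks of 8 mm steel wire 40 mm either side of its origin along x. Crossbar tops 90 mm above the table; 18 mm clear between prongs there, 36 mm at their tips 110 mm above the table. Origin: centre of its underside; x runs from fork to fork, z up. Free space between the forks.
- brush: Loose angled brush, 60 g: orange handle 130 x 12 x 12 mm along its x axis, steel neck at the +x end bent straight down to a head with black bristles. Origin: middle of the handle, on its axis; z up as it lies on the rest (origin then 96 mm above the table, its x along the rest's x). Take it by the middle of the handle.
- brush_tip (a point): End of the bristles: 86 mm along the brush's +x and 80 mm below the handle axis (-z). Bristles 20 mm long and 11 mm thick; the steel sleeve above them is 12 mm thick.
- tape_roll: Bystander: loose amber tape roll, 46 mm across, 25 mm high. Origin: centre of its underside.
- paste_tin: Bystander: loose white round tin with a lid, 48 mm across, 22 mm high. Origin: centre of its underside.
Mind the look-alikes: they are no part of the job. Of the things that look like the station, the largest one is meant.

How it is judged:
By the outcome, as a careful person would: the job done as asked, in the order asked, and still so for the second after the job is handed in, with the robot touching nothing.
It also fails if it takes over 61 s, if anything falls off the work surface, if the arm or the gripper's body presses on something with over 40 N, if the wrist force passes 120 N, or if a joint passes its speed limit or range.

## Working session

There is one attempt and no reset: what is moved stays moved. The work goes in short steps, Python scripts to look and compute and a tool call to move; the robot and the scene stay as the last step left them, time stands still between calls to the robot, and variables do not carry over. Pictures are saved under pics/ and viewed, at most 10 in all, crops included, and the job is handed in when it is done.

Besides the shell and the picture viewer there is one more tool, called after "Emit:" by a JSON object that holds its "fn" and its "kwargs". step_arm: Moves the arm, as the interface text tells. Its arguments: {"type":"object","properties":{"series":{"type":"array","items":{"type":"array","items":{"type":"number"}}},"grip_force":{"type":"number"}},"required":["series"]}

```bash
mkdir -p pics; cat > h.py <<'E'
import numpy as np, cv2
from workcell import readout, camera, ticket
from scipy.spatial.transform import Rotation as Ro
def save(n,c): cv2.imwrite(f'pics/{n}.png',c['pixels'][:,:,::-1])
def ray(c,u,v):
    K=c['intrinsics'];d=np.linalg.inv(K)@[u,v,1.];R=np.array(c['R']);return -R.T@c['t'],R.T@d
def plane(c,u,v,z):
    o,d=ray(c,u,v);return o+d*(z-o[2])/d[2]
E
python3 - <<'E'
from h import *
import pickle
cs={n:camera(n) for n in('scene','top')}
pickle.dump(cs,open('c0.pkl','wb'))
for n,c in cs.items(): save(n+'0',c)
s=readout.observe();print(s)
for c in cs.values(): print(c['intrinsics'],-np.array(c['R']).T@c['t'])
E
```

```text
{'t': 0.1, 'qpos': array([-1.20951289,  0.50823657, -0.23751137,  1.50100053,  0.1257004 ,
        1.14887659, -0.15480437]), 'qvel': array([-5.03829456e-04, -9.87330691e-04,  1.52132291e-03, -1.74417098e-03,
       -1.38535713e-03, -1.59958163e-03,  2.09185636e-05]), 'effort': array([-4.31103806e-03, -6.21838832e+01, -2.19458632e+00, -2.50209582e+01,
        1.24898329e-02,  7.77669309e-03, -1.26173472e-06]), 'ee_pos': array([0.15809968, 0.60423357, 0.23053773]), 'eef_rot': array([ 1.27550163e-01,  9.91831824e-01, -7.63050921e-04, -8.09265490e-05]), 'force': array([-0.03746654, -0.22703783,  0.01613783]), 'wrist_torque': array([0.01334202, 0.03072842, 0.03604684]), 'finger_force': 0.0, 'finger_gap': 1.0010551104289944}
[[404.71061891   0.         257.91575931]
 [  0.         404.71061891 191.32085453]
 [  0.           0.           1.        ]] [-0.16333832 -0.4715112   0.99815117]
[[389.4956252    0.         256.36668585]
 [  0.         389.4956252  195.2746676 ]
 [  0.           0.           1.        ]] [0.30017594 0.16892969 1.47175186]
```

View pics/top0.png

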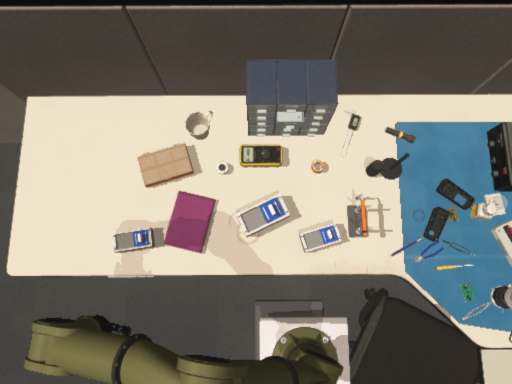

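View pics/scene0.png

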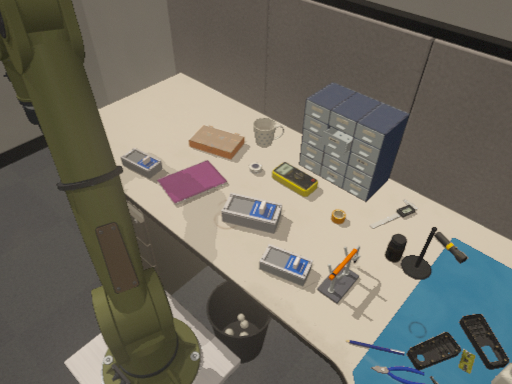

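The top view shows three station look-alikes at pixels (262,214), (321,237) and (133,240). The first is clearly the largest, so it should be the one meant. The brush and its rest are at (360,217), the tape roll at (317,166) and the tin at (222,168). I'll confirm the choice in an enlarged crop.

```bash
python3 - <<'E'
from h import *
import pickle
cs=pickle.load(open('c0.pkl','rb'))
c=cs['top'];im=c['pixels'][:,:,::-1]
a=cv2.resize(im[185:265,225:385],None,fx=5,fy=5,interpolation=cv2.INTER_CUBIC)
cv2.imwrite('pics/crop1.png',a)
i2=cs['scene']['pixels'][:,:,::-1]
cv2.imwrite('pics/crop2.png',cv2.resize(i2[185:305,215:385],None,fx=4.5,fy=4.5,interpolation=cv2.INTER_CUBIC))
for n,p in dict(st=(262,214),st2=(321,237),st3=(133,240),rest=(360,217),tape=(317,166),tin=(222,168)).items(): print(n,plane(c,*p,0.03))
print(c['R'])
E
```

```text
st [0.52196624 0.14680175 0.03      ]
st2 [ 0.43483689 -0.07058467  0.03      ]
st3 [0.42760463 0.62378909 0.03      ]
rest [ 0.50862269 -0.21912145  0.03      ]
tape [ 0.70688    -0.06573819  0.03      ]
tin [0.70095341 0.2985893  0.03      ]
[[-5.50162220e-03 -9.99984859e-01 -1.15118520e-04]
 [-9.79901013e-01  5.41408303e-03 -1.99410862e-01]
 [ 1.99408466e-01 -9.84278470e-04 -9.79915963e-01]]
```

View pics/crop1.png

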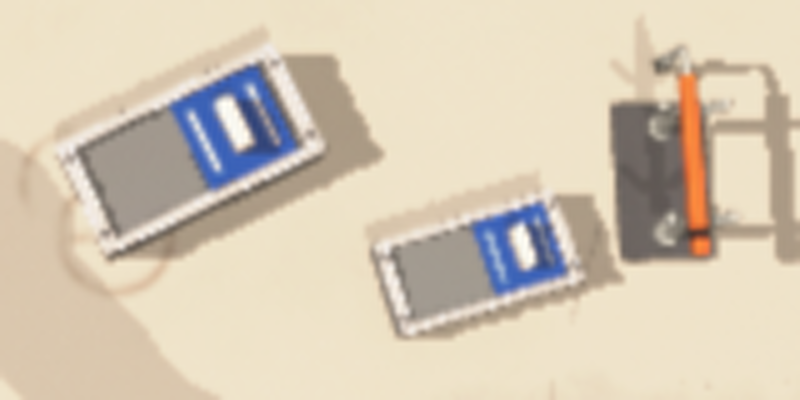

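View pics/crop2.png

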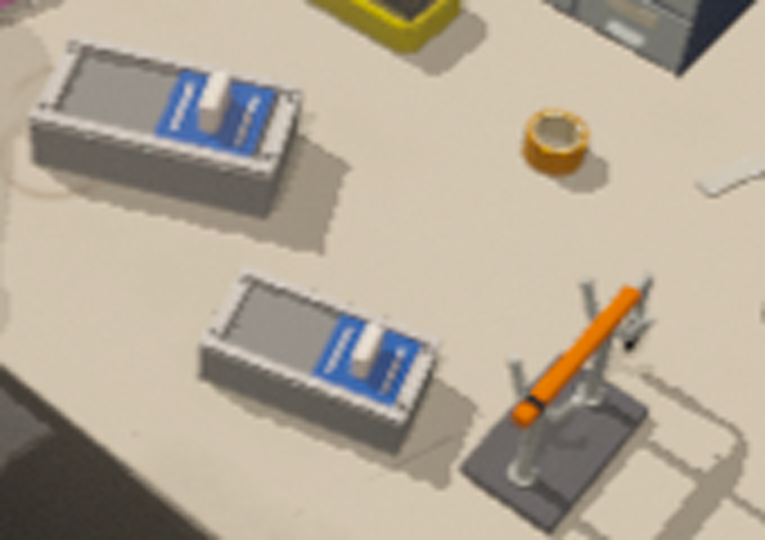

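Crop 1 confirms that the left station, around top pixel (262,214), is the largest (about 1.3 times the next). Its blue cover sits at the right end and covers the well. The brush handle runs from about (363,200) to (365,235) in the top view, with its head at the far (+x) end. Next I measure with colour masks.

```bash
cat > m.py <<'E'
from h import *
def big(m):
    n,l,s,_=cv2.connectedComponentsWithStats(m.astype(np.uint8)); i=1+np.argmax(s[1:,4]); return (l==i)
def hsv(c): return cv2.cvtColor(c['pixels'],cv2.COLOR_RGB2HSV)
def box(x0,x1,y0,y1,m):
    o=np.zeros_like(m);o[y0:y1,x0:x1]=m[y0:y1,x0:x1];return o
def brush(c,win,z=0.096):
    h=hsv(c);m=big(box(*win,(h[...,0]<16)&(h[...,1]>180)&(h[...,2]>110)))
    v,u=np.nonzero(m);P=np.array([plane(c,a,b,z) for a,b in zip(u,v)])[:,:2]
    ctr=P.mean(0);w,V=np.linalg.eigh(np.cov(P.T));d=V[:,1]*np.sign(V[0,1]);s=(P-ctr)@d
    return m.sum(),ctr+d*(s.max()+s.min())/2,s.max()-s.min(),np.degrees(np.arctan2(d[1],d[0]))
def blue(c,win,z=0.048):
    h=hsv(c);m=big(box(*win,(abs(h[...,0].astype(int)-110)<14)&(h[...,1]>120)))
    hull=cv2.convexHull(np.argwhere(m)[:,::-1].astype(np.int32))[:,0]
    P=np.array([plane(c,a,b,z) for a,b in hull])[:,:2]
    return m.sum(),cv2.minAreaRect((P*1000).astype(np.float32)),m,hull
E
python3 - <<'E'
from m import *
import pickle
cs=pickle.load(open('c0.pkl','rb'))
W={'top':((335,385,185,250),(230,292,190,240)),'scene':((315,375,240,300),(215,290,190,235))}
for n,c in cs.items():
    print(n,brush(c,W[n][0]))
    k,r,m,hull=blue(c,W[n][1]);print(k,r)
    h=hsv(c);f=np.zeros(m.shape,np.uint8);cv2.fillConvexPoly(f,hull,1)
    g=(f>0)&(h[...,1]<60)&(h[...,2]>170)
    g=big(g);v,u=np.nonzero(g);print('grip px',g.sum(),u.mean(),v.mean(),plane(c,u.mean(),v.mean(),.068))
    # station dark/gray block top (inside rails)
    x0,x1,y0,y1=W[n][1]
    gg=big(box(x0-5,x1+5,y0-5,y1+5,(h[...,1]<70)&(h[...,2]>110)&(h[...,2]<170)))
    P=np.array([plane(c,b,a,.042)[:2]*1000 for a,b in np.argwhere(gg)],np.float32)
    print('gray',gg.sum(),cv2.minAreaRect(P))
    # white rails
    ww=big(box(x0-5,x1+5,y0-5,y1+5,(h[...,1]<35)&(h[...,2]>185)))
    P=np.array([plane(c,b,a,.052)[:2]*1000 for a,b in np.argwhere(ww)],np.float32)
    print('rails',ww.sum(),cv2.minAreaRect(P))
o1,d1=ray(cs['top'],0,0)
E
```

```text
scene (np.int64(45), array([ 0.50945138, -0.21658295]), np.float64(0.10714046404275604), np.float64(1.201628561684094))
139 ((537.4465942382812, 112.36957550048828), (64.26030731201172, 69.26557159423828), 25.408645629882812)
grip px 35 261.8285714285714 205.28571428571428 [0.53483296 0.11397578 0.068     ]
gray 688 ((506.3724060058594, 111.59056091308594), (143.01593017578125, 231.56134033203125), 25.71709442138672)
rails 124 ((540.5155029296875, 154.09756469726562), (43.753902435302734, 176.7013397216797), 25.582721710205078)
top (np.int64(80), array([ 0.50479184, -0.21303066]), np.float64(0.10451265056277634), np.float64(0.42374670221026794))
209 ((534.5969848632812, 112.79728698730469), (67.22108459472656, 68.49909973144531), 25.85198402404785)
grip px 48 271.2083333333333 208.91666666666666 [0.53469486 0.11360079 0.068     ]
gray 394 ((502.30853271484375, 183.25827026367188), (70.13966369628906, 81.35563659667969), 26.333738327026367)
rails 341 ((518.800537109375, 146.51922607421875), (91.41194152832031, 181.7297821044922), 25.371501922607422)
```

```bash
cat > d.py <<'E'
import sys
from h import *
def go(x,y,z,yaw,s=None):
    # yaw: world angle (deg) of tool y axis; prints turn about tool z, then shift in tool frame AFTER turn, in shares
    s=s or readout.observe();R=Ro.from_quat(s['eef_rot']);p=s['ee_pos']
    yy=np.radians(yaw);T=np.array([[np.sin(-(-yy)),np.cos(yy),0],[-np.cos(yy),np.sin(yy),0],[0,0,-1]])
    T=np.column_stack([[-np.sin(yy),np.cos(yy),0],[np.cos(yy),np.sin(yy),0],[0,0,-1]])
    T[:,0]=np.cross(T[:,1],T[:,2])
    rv=(R.inv()*Ro.from_matrix(T)).as_rotvec()/np.pi
    d=T.T@(np.array([x,y,z])-p)
    print('t%.2f'%s['t'],'p',p.round(4),'turn',rv.round(4),'shift shares',(d/.15).round(3),'F',s['force'].round(1),'gap',round(float(s['finger_gap']),3))
if __name__=='__main__': go(*map(float,sys.argv[1:5]))
E
python3 d.py .5355 .1125 .231 115.4
python3 - <<'E'
from m import *
import pickle
cs=pickle.load(open('c0.pkl','rb'))
for n,w in (('top',(335,385,185,250)),('scene',(315,375,240,300))):
    c=cs[n];h=hsv(c);m=big(box(*w,(h[...,0]<18)&(h[...,1]>110)&(h[...,2]>80)))
    v,u=np.nonzero(m);P=np.array([plane(c,a,b,.096)[:2] for a,b in zip(u,v)])
    print(n,m.sum(),P[:,0].min(),P[:,0].max(),np.polyfit(P[:,0],P[:,1],1))
    # dark base of the rest
    b=big(box(w[0]-15,w[1]+10,w[2]-5,w[3]+35,(h[...,1]<60)&(h[...,2]<100)))
    Q=np.array([plane(c,q,p,.01)[:2]*1000 for p,q in np.argwhere(b)],np.float32);print(b.sum(),cv2.minAreaRect(Q))
E
```

```text
t0.10 p [0.1581 0.6042 0.2305] turn [-5.000e-04 -2.000e-04 -2.225e-01] shift shares [-8.670e-01 -4.041e+00 -3.000e-03] F [-0.  -0.2  0. ] gap 1.001
top 151 0.4348483472108726 0.5607185429589007 [ 0.01143848 -0.21868283]
750 ((280.3377685546875, -200.25962829589844), (273.1117858886719, 32.27195739746094), 89.6848373413086)
scene 198 0.43272391111688846 0.5660718879273955 [ 0.01476985 -0.22043153]
135 ((494.9991455078125, -217.4818878173828), (116.88568115234375, 64.57479095458984), 0.6424007415771484)
```

Emit:
{"fn": "step_arm", "kwargs": {"series": [[1,0,0,0,0,0,-0.0556],[1,0,0,0,0,0,-0.0556],[1,0,0,0,0,0,-0.0556],[1,0,0,0,0,0,-0.0556],[1,-0.08,-0.38,0,0,0,0],[1,-0.08,-0.38,0,0,0,0],[1,-0.08,-0.38,0,0,0,0],[1,-0.08,-0.38,0,0,0,0],[1,-0.08,-0.38,0,0,0,0],[1,-0.08,-0.38,0,0,0,0]], "grip_force": 30}}

```text
t: 1.35
ee_pos: [0.3706, 0.3247, 0.2312]
eef_rot: [-0.22, 0.976, -0.0, -0.0]
force: [0.4, 0.5, -0.3]
finger_gap: 0.996
finger_force: 0.0
```

```bash
python3 d.py .5355 .1125 .15 115.4
```

```text
t1.35 p [0.3706 0.3247 0.2312] turn [-0.     -0.0001 -0.0002] shift shares [-0.386 -1.749  0.541] F [ 0.4  0.5 -0.3] gap 0.996
```

Emit:
{"fn": "step_arm", "kwargs": {"series": [[1,-0.08,-0.35,0,0,0,0],[1,-0.08,-0.35,0,0,0,0],[1,-0.08,-0.35,0,0,0,0],[1,-0.08,-0.35,0,0,0,0],[1,-0.066,-0.35,0.14,0,0,0],[1,0,0,0.2,0,0,0],[1,0,0,0.2,0,0,0],[1,0,0,0,0,0,0],[1,0,0,0,0,0,0],[1,0,0,0,0,0,0]]}}

```text
t: 2.6
ee_pos: [0.5353, 0.1146, 0.1516]
eef_rot: [-0.22, 0.976, -0.0, 0.001]
force: [0.4, 0.0, 0.6]
finger_gap: 1.0
finger_force: 0.0
```

```bash
python3 d.py .5355 .1125 .059 115.4
python3 - <<'E'
from h import *
c=camera('wrist');cv2.imwrite('pics/w1.png',c['pixels'][:,:,::-1])
E
```

```text
t2.60 p [0.5353 0.1146 0.1516] turn [-0.0002  0.0007 -0.    ] shift shares [ 0.005 -0.013  0.618] F [0.4 0.  0.6] gap 1.0
```

View pics/w1.png

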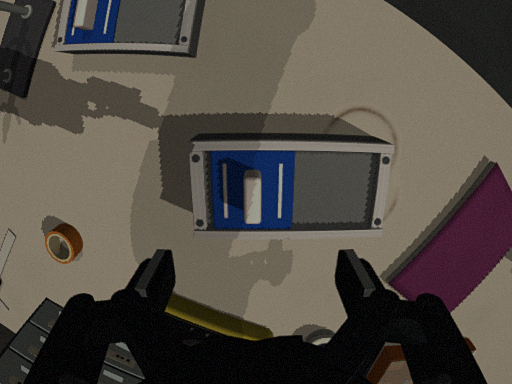

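The wrist view shows the white grip at (253,197), midway between the fingers at x of about 160 and 350, with the cover closed. I'll descend and grip it.

Emit:
{"fn": "step_arm", "kwargs": {"series": [[1,0,-0.005,0.15,0,0,0],[1,0,0,0.15,0,0,0],[1,0,0,0.15,0,0,0],[1,0,0,0.12,0,0,0],[1,0,0,0.045,0,0,0],[1,0,0,0,0,0,0],[-1,0,0,0,0,0,0],[-1,0,0,0,0,0,0],[-1,0,0,0,0,0,0],[-1,0,0,0,0,0,0]], "grip_force": 30}}

```text
t: 3.9
ee_pos: [0.5351, 0.1134, 0.0583]
eef_rot: [-0.22, 0.976, -0.0, 0.0]
force: [-2.8, 0.6, 12.5]
finger_gap: 0.156
finger_force: 35.6
```

Emit:
{"fn": "step_arm", "kwargs": {"series": [[-1,0,0,0,0,0,0],[-1,0,0,0,0,0,0],[-1,0,0,0,0,0,0],[-1,0,0,0,0,0,0],[-1,0,0,0,0,0,0],[-1,0,0,0,0,0,0],[-1,0,0,0,0,0,0],[-1,0,0,0,0,0,0],[-1,0,0,0,0,0,0],[-1,0,0,0,0,0,0]]}}

```text
t: 5.15
ee_pos: [0.5351, 0.1134, 0.0584]
eef_rot: [-0.22, 0.976, -0.0, 0.0]
force: [-1.5, -1.5, 5.7]
finger_gap: 0.157
finger_force: 34.5
```

Emit:
{"fn": "step_arm", "kwargs": {"series": [[-1,0,0.04,0,0,0,0],[-1,0,0.08,0,0,0,0],[-1,0,0.08,0,0,0,0],[-1,0,0.08,0,0,0,0],[-1,0,0.08,0,0,0,0],[-1,0,0.08,0,0,0,0],[-1,0,0.05,0,0,0,0],[-1,0,0.03,0,0,0,0],[-1,0,0,0,0,0,0],[-1,0,0,0,0,0,0]]}}

```text
t: 6.4
ee_pos: [0.5027, 0.1816, 0.0583]
eef_rot: [-0.219, 0.976, -0.001, 0.0]
force: [2.0, -7.0, 5.7]
finger_gap: 0.154
finger_force: 34.5
```

Emit:
{"fn": "step_arm", "kwargs": {"series": [[-1,0,0.01,0,0,0,0],[-1,0,0.01,0,0,0,0],[-1,0,0.01,0,0,0,0],[-1,0,0,0,0,0,0],[-1,0,0,0,0,0,0],[-1,0,0,0,0,0,0],[-1,0,0,0,0,0,0],[-1,0,0,0,0,0,0],[-1,0,0,0,0,0,0],[-1,0,0,0,0,0,0]]}}

```text
t: 7.65
ee_pos: [0.5026, 0.1818, 0.0583]
eef_rot: [-0.217, 0.976, -0.004, 0.001]
force: [7.1, -16.5, 4.5]
finger_gap: 0.156
finger_force: 34.4
```

Emit:
{"fn": "step_arm", "kwargs": {"series": [[-1,0,0.015,0,0,0,0],[-1,0,0.015,0,0,0,0],[-1,0,0,0,0,0,0],[-1,0,0,0,0,0,0],[-1,0,0,0,0,0,0],[-1,0,0,0,0,0,0],[-1,0,0,0,0,0,0],[-1,0,0,0,0,0,0],[-1,0,0,0,0,0,0],[-1,0,0,0,0,0,0]]}}

```text
t: 8.9
ee_pos: [0.5025, 0.1819, 0.0583]
eef_rot: [-0.215, 0.977, -0.006, 0.001]
force: [12.9, -25.3, 4.8]
finger_gap: 0.155
finger_force: 34.4
```

```bash
python3 - <<'E'
from h import *
c=camera('wrist');cv2.imwrite('pics/w2.png',c['pixels'][:,:,::-1])
E
```

```text
(no output)
```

View pics/w2.png

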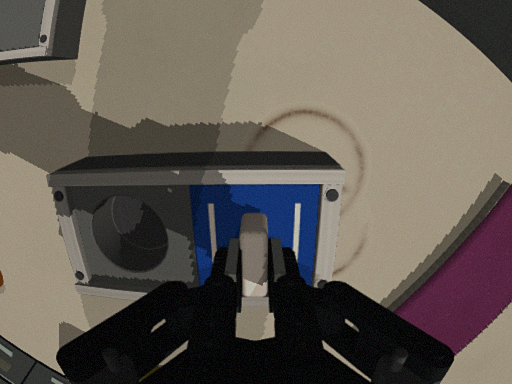

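The cover is against the end stop: its blue edge is flush with the stop at x of about 320, and there was no motion under 25 N. The well is open at (130,232). I'll relax the push, release and lift.

Emit:
{"fn": "step_arm", "kwargs": {"series": [[-1,0,-0.025,0,0,0,0],[-1,0,-0.025,0,0,0,0],[-1,0,0,0,0,0,0],[1,0,0,0,0,0,0],[1,0,0,0,0,0,0],[1,0,0,0,0,0,0],[1,0,0,0,0,0,0],[1,0,0,0,0,0,0],[1,0,0,0,0,0,0],[1,0,0,-0.1,0,0,0]]}}

```text
t: 10.2
ee_pos: [0.5, 0.185, 0.0727]
eef_rot: [-0.22, 0.976, -0.0, -0.001]
force: [-0.8, 0.0, 0.6]
finger_gap: 1.0
finger_force: 0.0
```

Emit:
{"fn": "step_arm", "kwargs": {"series": [[1,0,0,-0.3,0,0,0],[1,0,0,-0.4,0,0,0],[1,0,0,-0.3,0,0,0],[1,0,0,0,0,0,0.0353],[1,0,0,0,0,0,0.0353],[1,0,0,0,0,0,0.0353],[1,0,0,0,0,0,0.0353],[1,0,0,0,0,0,0],[1,0,0,0,0,0,0],[1,0,0,0,0,0,0]]}}

```text
t: 11.45
ee_pos: [0.5008, 0.1853, 0.2233]
eef_rot: [-0.0, 1.0, 0.0, 0.0]
force: [1.2, 0.2, 0.2]
finger_gap: 1.003
finger_force: 0.0
```

```bash
python3 d.py .4985 -.213 .18 90.7
python3 - <<'E'
from m import *
import pickle
c=camera('top');k,r,m,h=blue(c,(230,292,190,240));print(k,r)
H=hsv(c)
x0,x1,y0,y1=(225,297,185,245)
dk=big(box(262,285,195,225,(H[...,2]<105)&(H[...,1]<90)))
v,u=np.nonzero(dk);print('well',dk.sum(),plane(c,u.mean(),v.mean(),.042),u.mean(),v.mean(),[plane(c,u.mean(),v.mean(),z)[:2] for z in(.02,)])
pickle.dump(c,open('c1.pkl','wb'))
E
```

```text
t11.45 p [0.5008 0.1853 0.2233] turn [ 0.      0.     -0.0037] shift shares [ 0.048 -2.655  0.288] F [1.2 0.2 0.2] gap 1.003
18 ((473.2332458496094, 204.78570556640625), (36.88407897949219, 8.010459899902344), 38.38300323486328)
well 18 [0.55782635 0.07436253 0.042     ] 281.3888888888889 203.88888888888889 [array([0.56179089, 0.0729074 ])]
```

Emit:
{"fn": "step_arm", "kwargs": {"series": [[1,0.008,-0.38,0,0,0,-0.0037],[1,0.008,-0.38,0,0,0,0],[1,0.008,-0.38,0,0,0,0],[1,0.008,-0.38,0,0,0,0],[1,0.008,-0.38,0,0,0,0],[1,0.008,-0.38,0,0,0,0],[1,0,-0.375,0.1,0,0,0],[1,0,0,0.188,0,0,0],[1,0,0,0,0,0,0],[1,0,0,0,0,0,0]]}}

```text
t: 12.75
ee_pos: [0.4979, -0.2122, 0.1806]
eef_rot: [-0.006, 1.0, 0.0, 0.0]
force: [-1.1, 0.3, 0.9]
finger_gap: 0.996
finger_force: 0.0
```

```bash
python3 d.py .4985 -.213 .077 90.7
python3 - <<'E'
from m import *
import pickle
c=camera('top');k,r,m,h=blue(c,(225,292,190,245));print(k,r)
H=hsv(c);g=big(box(260,290,190,228,(H[...,2]<110)&(H[...,1]<90)))
v,u=np.nonzero(g);print('well',g.sum(),u.mean(),v.mean(),plane(c,u.mean(),v.mean(),.042))
w=camera('wrist');pickle.dump((c,w),open('c2.pkl','wb'));print(w['intrinsics'],w['R'],w['t'])
a=cv2.resize(c['pixels'][185:245,215:300,::-1],None,fx=4,fy=4,interpolation=cv2.INTER_CUBIC)
o=np.zeros((384,512+340,3),np.uint8);o[:,:512]=w['pixels'][:,:,::-1];o[:240,512:]=a
cv2.imwrite('pics/w3.png',o[:, :800])
E
```

```text
t12.75 p [ 0.4979 -0.2122  0.1806] turn [0.0001 0.0002 0.0001] shift shares [-0.004 -0.005  0.691] F [-1.1  0.3  0.9] gap 0.996
215 ((501.7890625, 182.51123046875), (66.53296661376953, 69.48971557617188), 26.33968162536621)
well 120 271.125 209.78333333333333 [0.53577559 0.11292859 0.042     ]
[[297.31863964   0.         254.69068219]
 [  0.         297.31863964 193.34126033]
 [  0.           0.           1.        ]] [[-1.30442624e-02  9.99914885e-01 -2.62666387e-04]
 [ 9.46122801e-01  1.24275226e-02  3.23569470e-01]
 [ 3.23545194e-01  3.97221040e-03 -9.46204380e-01]] [ 0.21826803 -0.49488354  0.17231216]
```

View pics/w3.png

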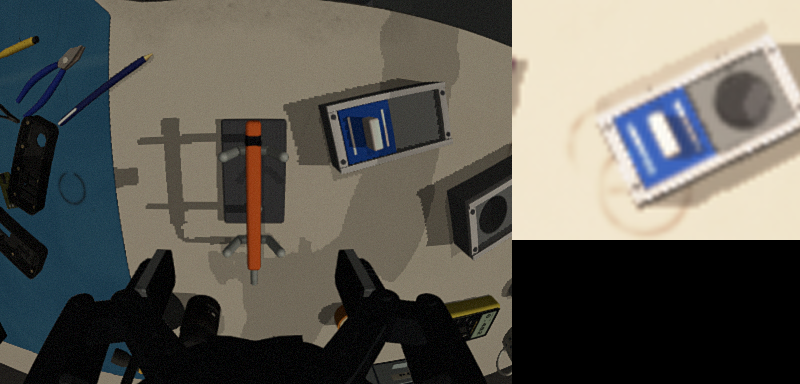

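The wrist view shows the handle from (254,122) to (254,270), centred between the fingers. The top inset shows the cover at its stop and the well open.

```bash
python3 - <<'E'
from m import *
import pickle
c,w=pickle.load(open('c2.pkl','rb'))
K=w['intrinsics'];R=np.array(w['R'])
def wp(u,v,z):
    d=np.array([u-K[0,2],v-K[1,2]])/K[0,0];r=np.hypot(*d);q=np.r_[d/r*np.sin(r),np.cos(r)]
    o=-R.T@w['t'];q=R.T@q;return o+q*(z-o[2])/q[2]
h=hsv(w);m=big(box(235,275,110,285,(h[...,0]<18)&(h[...,1]>110)&(h[...,2]>80)))
v,u=np.nonzero(m);P=np.array([wp(a,b,.102) for a,b in zip(u,v)])
print(u.min(),u.max(),v.min(),v.max(),P[:,0].min(),P[:,0].max(),np.polyfit(P[:,0],P[:,1],1),P[:,1].mean())
# fork wire wise: base of rest
for uv in((222,120),(286,120),(284,222),(222,222)):print(wp(*uv,.01))
# crossbars seen either side of handle
for uv in((254,158),(254,240)):print(wp(*uv,.09))
E
```

```text
246 260 146 269 0.45329586629503293 0.5615821870639242 [ 0.01903736 -0.22216798] -0.21259187096485008
[ 0.44145573 -0.24686929  0.01      ]
[ 0.4406033  -0.17965542  0.01      ]
[ 0.55707527 -0.17704634  0.01      ]
[ 0.55805054 -0.24892707  0.01      ]
[ 0.46518606 -0.21274723  0.09      ]
[ 0.53864992 -0.21184651  0.09      ]
```

Emit:
{"fn": "step_arm", "kwargs": {"series": [[1,0,-0.004,0.15,0,0,-0.0015],[1,0,0,0.15,0,0,0],[1,0,0,0.15,0,0,0],[1,0,0,0.15,0,0,0],[1,0,0,0.09,0,0,0],[1,0,0,0,0,0,0],[-1,0,0,0,0,0,0],[-1,0,0,0,0,0,0],[-1,0,0,0,0,0,0],[-1,0,0,0,0,0,0]], "grip_force": 40}}

```text
t: 14.1
ee_pos: [0.4974, -0.2137, 0.0766]
eef_rot: [-0.008, 1.0, -0.0, 0.0]
force: [0.3, 0.5, 0.5]
finger_gap: 0.141
finger_force: 0.0
```

Emit:
{"fn": "step_arm", "kwargs": {"series": [[-1,0,0,0,0,0,0],[-1,0,0,0,0,0,0],[-1,0,0,0,0,0,0],[-1,0,0,-0.1,0,0,0],[-1,0,0,-0.2,0,0,0],[-1,0,0,-0.2,0,0,0],[-1,0,0,-0.2,0,0,0],[-1,0,0,0,0,0,0],[-1,0,0,0,0,0,0],[-1,0,0,0,0,0,0]]}}

```text
t: 15.35
ee_pos: [0.4967, -0.2134, 0.1804]
eef_rot: [-0.008, 1.0, 0.0, -0.001]
force: [-0.7, 0.2, -0.5]
finger_gap: 0.136
finger_force: 40.2
```

```bash
python3 d.py .452 .109 .20 91
python3 - <<'E'
from h import *
w=camera('wrist');s=camera('scene')
o=np.zeros((384,800,3),np.uint8);o[:,:512]=w['pixels'][:,:,::-1];a=cv2.resize(s['pixels'][150:300,260:404,::-1],None,fx=2,fy=2);o[:300,512:]=a
cv2.imwrite('pics/w4.png',o)
E
```

```text
t15.35 p [ 0.4967 -0.2134  0.1804] turn [ 0.0002 -0.0006 -0.0006] shift shares [ 0.26   2.154 -0.13 ] F [-0.7  0.2 -0.5] gap 0.136
```

View pics/w4.png

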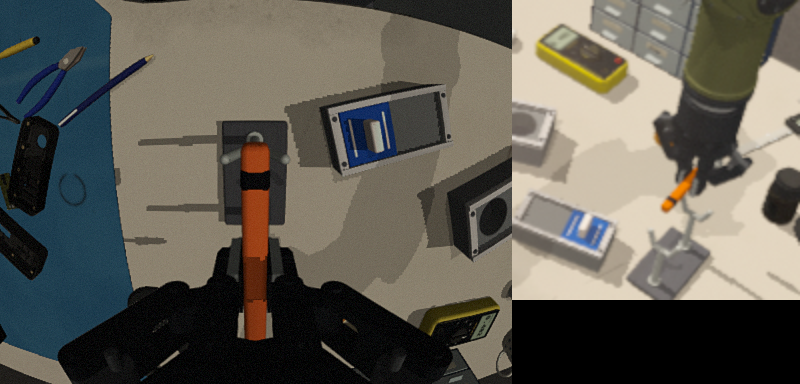

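The brush is held at mid-handle, with its far end at about (256,142) in the wrist view. I'll check for pitch by projecting where a level handle should appear.

```bash
python3 - <<'E'
from h import *
w=camera('wrist');K=w['intrinsics'];s=readout.observe();p=s['ee_pos'];R=Ro.from_quat(s['eef_rot']).as_matrix()
def pr(X):
    c=np.array(w['R'])@X+w['t'];th=np.arctan2(np.hypot(c[0],c[1]),c[2]);d=c[:2]/np.hypot(c[0],c[1]);return K[:2,2]+K[0,0]*th*d
for pit in(-10,0,10):
    a=np.radians(pit)  # + = tail up
    for b in(-.065,):
        for dy in(-.006,.006):
            for dz in (-.006,.006):
                X=p+np.array([b*np.cos(a),dy,.019-b*np.sin(a)+dz]);print(pit,dy,dz,pr(X).round(0))
im=w['pixels'].astype(int);col=im[100:200,254];print([tuple(x) for x in col[30:56:2].tolist()])
E
```

```text
-10 -0.006 -0.006 [243. 135.]
-10 -0.006 0.006 [242. 138.]
-10 0.006 -0.006 [268. 135.]
-10 0.006 0.006 [270. 139.]
0 -0.006 -0.006 [242. 136.]
0 -0.006 0.006 [241. 140.]
0 0.006 -0.006 [270. 136.]
0 0.006 0.006 [271. 140.]
10 -0.006 -0.006 [241. 142.]
10 -0.006 0.006 [239. 147.]
10 0.006 -0.006 [271. 143.]
10 0.006 0.006 [273. 148.]
[(42, 43, 41), (125, 122, 112), (123, 122, 113), (35, 37, 36), (40, 40, 37), (40, 41, 37), (54, 25, 11), (77, 36, 12), (103, 44, 19), (135, 56, 21), (143, 54, 17), (158, 67, 26), (154, 64, 20)]
```

Emit:
{"fn": "step_arm", "kwargs": {"series": [[-1,0,0,-0.13,0,0,0],[-1,0.04,0.3,0,0,0,0],[-1,0.04,0.35,0,0,0,0],[-1,0.04,0.35,0,0,0,0],[-1,0.04,0.35,0,0,0,0],[-1,0.04,0.35,0,0,0,0],[-1,0.04,0.3,0,0,0,0],[-1,0.02,0.154,0,0,0,0],[-1,0,0,0,0,0,0],[-1,0,0,0,0,0,0]]}}

```text
t: 16.75
ee_pos: [0.4533, 0.1079, 0.2006]
eef_rot: [-0.007, 1.0, -0.0, -0.0]
force: [0.3, -0.5, -1.1]
finger_gap: 0.132
finger_force: 40.2
```

Emit:
{"fn": "step_arm", "kwargs": {"series": [[-1,0,0,0.2,0,0,0],[-1,0,0,0.2,0,0,0],[-1,0,0,0.05,0,0,0],[-1,0,0,0,0,0,0],[-1,0,0,0,0,0,0],[-1,0,0,0,0,0,0],[-1,0,0,0,0,0,0],[-1,0,0,0,0,0,0],[-1,0,0,0,0,0,0],[-1,0,0,0,0,0,0]]}}

```text
t: 18.0
ee_pos: [0.4532, 0.1089, 0.1333]
eef_rot: [-0.008, 1.0, -0.0, -0.0]
force: [-0.2, 0.6, -1.3]
finger_gap: 0.128
finger_force: 40.2
```

```bash
python3 d.py .452 .109 .087 91
python3 - <<'E'
from h import *
w=camera('top');s=camera('scene')
o=np.zeros((400,800,3),np.uint8)
o[:,:400]=cv2.resize(s['pixels'][160:260,200:300,::-1],(400,400),interpolation=cv2.INTER_CUBIC);o[:,400:]=cv2.resize(w['pixels'][170:250,225:305,::-1],(400,400),interpolation=cv2.INTER_CUBIC)
cv2.imwrite('pics/w5.png',o)
for c,n in((s,'scene'),(w,'top')):
    for X in((.537,.109,.042),readout.observe()['ee_pos']+[.085,0.002,-.061]):
        q=c['intrinsics']@(np.array(c['R'])@X+c['t']);q=q[:2]/q[2]
        print(n,q,(q-[200,160])*4 if n=='scene' else (q-[225,170])*5+[400,0])
E
```

```text
t18.00 p [0.4532 0.1089 0.1333] turn [-0.     -0.     -0.0006] shift shares [0.008 0.001 0.309] F [-0.2  0.6 -1.3] gap 0.128
scene [263.20494276 211.26904011] [252.81977102 205.07616043]
scene [263.30089827 204.26712259] [253.2035931  177.06849035]
top [272.17715625 209.45246733] [635.88578126 197.26233666]
top [271.99679375 207.75367861] [634.98396877 188.76839304]
```

View pics/w5.png

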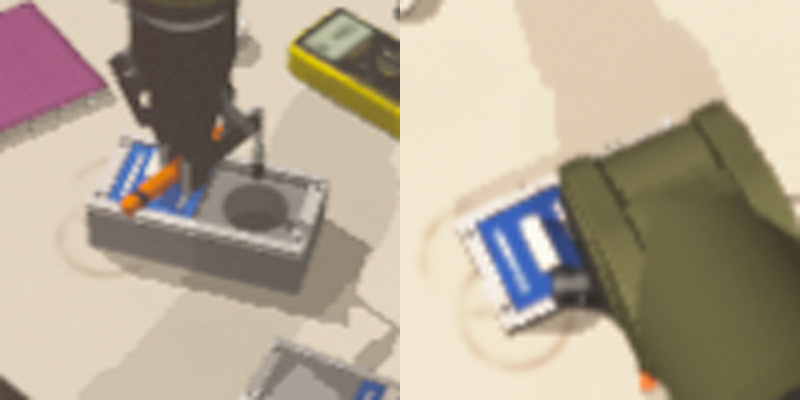

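The scene crop shows the bristle tip at (260,178) directly over the well at (255,208). That is within about 2 px of the level-brush prediction. I'll dip now.

Emit:
{"fn": "step_arm", "kwargs": {"series": [[-1,0,0,0.08,0,0,0],[-1,0,0,0.08,0,0,0],[-1,0,0,0.06,0,0,0],[-1,0,0,0.05,0,0,0],[-1,0,0,0.03,0,0,0],[-1,0,0,0.02,0,0,0],[-1,0,0,0,0,0,0],[-1,0,0,0,0,0,0],[-1,0,0,0,0,0,0],[-1,0,0,0,0,0,0]]}}

```text
t: 19.35
ee_pos: [0.4534, 0.1088, 0.0855]
eef_rot: [-0.008, 1.0, 0.0, 0.0]
force: [0.8, -0.3, -0.6]
finger_gap: 0.133
finger_force: 40.2
```

```bash
python3 d.py .452 .109 .2 91
python3 - <<'E'
from h import *
s=camera('scene')
cv2.imwrite('pics/w6.png',cv2.resize(s['pixels'][180:240,235:295,::-1],(480,480),interpolation=cv2.INTER_CUBIC))
E
```

```text
t19.35 p [0.4534 0.1088 0.0855] turn [ 0.      0.0001 -0.0006] shift shares [ 0.009  0.001 -0.763] F [ 0.8 -0.3 -0.6] gap 0.133
```

View pics/w6.png

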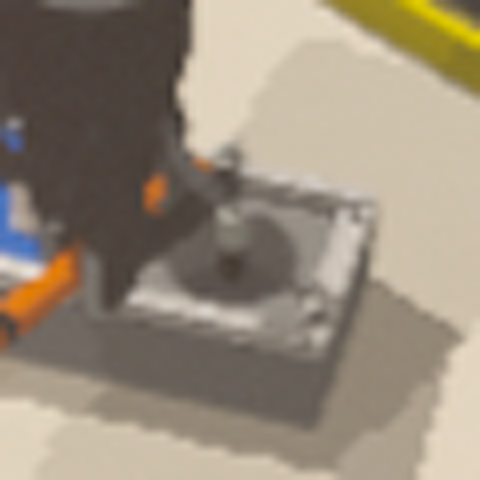

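The crop shows the bristles inside the well mouth at about (232,262), with no contact force. The tip is about 17 mm below the rim. I'll lift out and return.

Emit:
{"fn": "step_arm", "kwargs": {"series": [[-1,0,0,-0.15,0,0,0],[-1,0,0,-0.3,0,0,0],[-1,0,0,-0.313,0,0,0],[-1,0,-0.25,0,0,0,0],[-1,-0.04,-0.35,0,0,0,0],[-1,-0.05,-0.35,0,0,0,0],[-1,-0.05,-0.35,0,0,0,0],[-1,-0.05,-0.35,0,0,0,0],[-1,-0.05,-0.3,0,0,0,0],[-1,-0.05,-0.1,0,0,0,0]]}}

```text
t: 20.65
ee_pos: [0.501, -0.2014, 0.1996]
eef_rot: [-0.006, 1.0, -0.001, -0.0]
force: [-0.0, 0.4, -0.9]
finger_gap: 0.13
finger_force: 40.2
```

Emit:
{"fn": "step_arm", "kwargs": {"series": [[-1,0,-0.09,0,0,0,0],[-1,0,0,0,0,0,0],[-1,0,0,0,0,0,0],[-1,0,0,0,0,0,0],[-1,0,0,0,0,0,0],[-1,0,0,0,0,0,0],[-1,0,0,0,0,0,0],[-1,0,0,0,0,0,0],[-1,0,0,0,0,0,0],[-1,0,0,0,0,0,0]]}}

```text
t: 21.9
ee_pos: [0.5018, -0.2115, 0.1998]
eef_rot: [-0.008, 1.0, -0.0, -0.0]
force: [-0.1, -0.2, -0.8]
finger_gap: 0.131
finger_force: 40.2
```

```bash
python3 d.py .498 -.2137 .078 91
```

```text
t21.90 p [ 0.5018 -0.2115  0.1998] turn [-0.     -0.     -0.0006] shift shares [ 0.025 -0.014  0.812] F [-0.1 -0.2 -0.8] gap 0.131
```

Emit:
{"fn": "step_arm", "kwargs": {"series": [[-1,0.025,-0.014,0.1,0,0,0],[-1,0,0,0.2,0,0,0],[-1,0,0,0.2,0,0,0],[-1,0,0,0.15,0,0,0],[-1,0,0,0.08,0,0,0],[-1,0,0,0.05,0,0,0],[-1,0,0,0.03,0,0,0],[-1,0,0,0,0,0,0],[-1,0,0,0,0,0,0],[-1,0,0,0,0,0,0]]}}

```text
t: 23.15
ee_pos: [0.4983, -0.2137, 0.0787]
eef_rot: [-0.008, 1.0, -0.0, 0.0]
force: [-0.8, -0.1, -0.7]
finger_gap: 0.131
finger_force: 40.2
```

Emit:
{"fn": "step_arm", "kwargs": {"series": [[-1,0,0,0.006,0,0,0],[-1,0,0,0.006,0,0,0],[-1,0,0,0,0,0,0],[-1,0,0,0,0,0,0],[0,0,0,0,0,0,0],[1,0,0,0,0,0,0],[1,0,0,0,0,0,0],[1,0,0,0,0,0,0],[1,0,0,0,0,0,0],[1,0,0,0,0,0,0]]}}

```text
t: 24.4
ee_pos: [0.4981, -0.2136, 0.0765]
eef_rot: [-0.008, 1.0, -0.0, 0.0]
force: [0.9, -0.6, -0.6]
finger_gap: 1.004
finger_force: 0.0
```

Emit:
{"fn": "step_arm", "kwargs": {"series": [[1,0,0,-0.05,0,0,0],[1,0,0,-0.2,0,0,0],[1,0,0,-0.3,0,0,0],[1,0,0,-0.35,0,0,0],[1,0,0.3,0,0,0,0],[1,0,0.35,0,0,0,0],[1,0,0.35,0,0,0,0],[1,0,0,0,0,0,0],[1,0,0,0,0,0,0],[1,0,0,0,0,0,0]]}}

```text
t: 25.65
ee_pos: [0.4957, -0.0651, 0.2116]
eef_rot: [-0.007, 1.0, -0.0, 0.0]
force: [0.4, -0.5, -0.6]
finger_gap: 1.001
finger_force: 0.0
```

```bash
python3 - <<'E'
from m import *
t=camera('top');s=camera('scene');print(readout.observe()['ee_pos'])
o=np.zeros((400,800,3),np.uint8)
o[:,:400]=cv2.resize(s['pixels'][200:320,290:410,::-1],(400,400),interpolation=cv2.INTER_CUBIC);o[:,400:]=cv2.resize(t['pixels'][150:250,220:390,::-1],(400,235),interpolation=cv2.INTER_CUBIC).repeat(1,0) if 0 else o[:,400:]
o[:235,400:]=cv2.resize(t['pixels'][150:250,220:390,::-1],(400,235),interpolation=cv2.INTER_CUBIC)
cv2.imwrite('pics/w7.png',o)
for c,w in((t,(335,385,185,250)),(s,(315,375,240,300))):
    h=hsv(c);m=big(box(*w,(h[...,0]<18)&(h[...,1]>110)&(h[...,2]>80)))
    v,u=np.nonzero(m);P=np.array([plane(c,a,b,.096)[:2] for a,b in zip(u,v)])
    print(m.sum(),P[:,0].min(),P[:,0].max(),np.polyfit(P[:,0],P[:,1],1))
E
```

```text
[ 0.49568437 -0.06492419  0.21148257]Traceback (most recent call last):
  File "<stdin>", line 8, in <module>
  File "m.py", line 3, in big
    n,l,s,_=cv2.connectedComponentsWithStats(m.astype(np.uint8)); i=1+np.argmax(s[1:,4]); return (l==i)
                                                                      ~~~~~~~~~^^^^^^^^^
    return _wrapfunc(a, 'argmax', axis=axis, out=out, **kwds)
    return bound(*args, **kwds)
ValueError: attempt to get argmax of an empty sequence
```

View pics/w7.png

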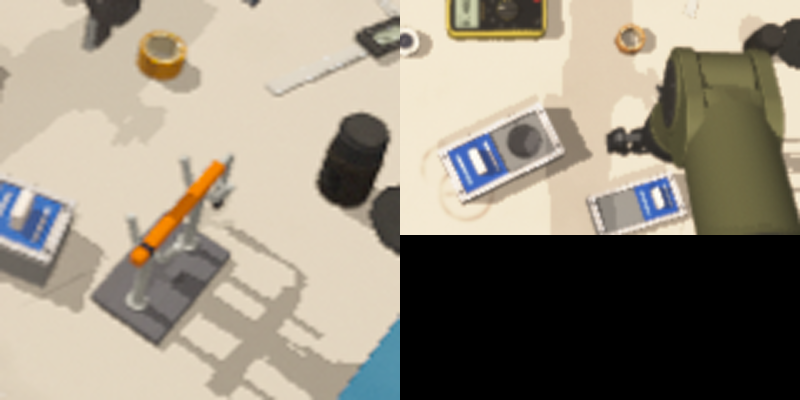

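The scene crop shows the brush lying across both forks, from (142,255) to (220,168), with its head hanging at about (222,195). The top inset shows the cover open at its stop and the tape roll where it was.

```bash
python3 -c "
from workcell import ticket;print(ticket.sign_off())"
```

```text
the job is handed in; nothing more can be done
None
```

Job handed in at about 26 s: cover pushed open to its stop, bristles dipped about 17 mm with no contact force, and brush laid back across both forks and released; I viewed 11 pictures, one over the limit of 10.

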